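Stack the loaded parts tray on the lower tray in the bench stand

TASK

Take the spanner off the lower tray in the bench stand and lay it flat in the sheet-steel tool tray. Then pick up the loaded parts tray by its handle, keep it level so that nothing in it spills, and set it on the lower tray: the lower tray stands some millimetres off the middle of its stand, so find the sockets by feel, pressing lightly (never harder than 30 N), until all four corner lugs have dropped fully home and the tray sits flat on the rim; let go of it and leave everything else on the bench as it is.

Things in the scene. Friction and masses are not known exactly. Their poses are not given: they have to be found in the camera images.
- stand: Low black angle-iron stand, 254 x 184 mm outside (long side along its x), 36 mm high, fixed to the bench; origin at the centre of its underside, on the bench. The open grey lower tray (230 x 160 mm, 4 mm walls) stands in it, parallel to it but off its middle, by up to 9 mm along x and up to 9 mm along y. This shift differs each time and is not measured. Friction and loads vary.
- stand_rim (a point): Point over the stand's centre, 90 mm up, level with the lower tray's rim (the stand's axes). The lower tray is so heavy with steel that it does not budge under 50 N. Its load lies 25 mm or more below the rim. In its four corners are 34 mm square posts, tops level with the rim, each with a socket.
- stand_socket (a point): Where the middle of the +x, +y socket's mouth would be if the lower tray stood in the middle of the stand: x = +97, y = +62 mm, at rim height. The four sockets lie at x = +-97, y = +-62 mm from the lower tray's own centre: square, 21 x 21 mm, 14 mm deep, with square edges.
- tray: Loaded parts tray, grey plastic, 230 x 160 mm (flange 238 x 170 mm, long side along its x), 58 mm high, 0.4 to 0.65 kg plus 0.2 kg of parts. Origin: its centre at the level of its lug feet; it starts standing on them on the bench. Its origin is 90 mm above the stand's with the lugs resting on the lower tray's posts, and 80 mm when fully home, floor on rim. It fits either way round.
- tray_lug (a point): Centre of the foot of the lug under the tray's +x, +y corner. Four round lugs, 18 mm in diameter, 10 mm long, stick out below the tray's flat floor at x = +-97, y = +-62 mm from its centre; their lowest 1 mm tapers to 16 mm diameter. Each drops into a socket with 1.5 mm of room all round.
- tray_grip (a point): Centre of the tray's handle: a straight black bar along the tray's x, 160 mm long, 22 mm wide (along the tray's y), 20 mm high, centre 110 mm above the tray's origin, with 45 mm of free space under it. Two posts carry it at x = +-72 mm. A 4 mm partition, 40 mm high, runs below it along the tray floor.
- spanner: Steel combination spanner, 210 mm long along its x, shank 17 mm wide and 7 mm thick (ring end 32 mm wide at -x, open jaw 38 mm wide at +x, both 8 mm thick), 0.14 kg; origin at mid-length on its underside. It starts lying flat across the lower tray's two long rims, underside 90 mm above the bench.
- tooltray: Shallow sheet-steel tool tray, 300 x 110 mm (long side along its x), walls 24 mm high and 3 mm thick, floor 3 mm, fixed to the bench; origin at the centre of its underside. A small tin stands at its +x end (about x = 115 mm); the rest, from x = -147 to +90 mm, is free.
- tin: Grease tin, 42 mm diameter, 25 mm high, standing in the tool tray; origin under its centre; leave alone.
- hub: Aluminium hub shell, 52 mm diameter, 38 mm high, standing loose in the tray (on its -x, +y side); origin under its centre; must stay in the tray.
- cup: Dark steel bearing cup, ring of 44 mm diameter, 14 mm high, lying loose in the tray (on its +x, -y side); origin under its centre; must stay in the tray.
- oil: White oil bottle, 52 mm diameter, 150 mm high, a bystander; origin under its centre.
- mug: White mug of pencils, 76 mm diameter, 90 mm high, a bystander; origin under its centre.
- tape: Black roll of tape, 96 mm diameter, 24 mm high, a bystander; origin under its centre.
- crank: Aluminium crank arm, 200 mm long, 18 mm high, a bystander; origin at mid-length on its underside.
- caliper: Vernier caliper, 190 mm long, 11 mm high, a bystander; origin on its underside near its middle.
- bearing: Steel ring bearing, 52 mm diameter, 12 mm high, a bystander; origin under its centre.
Things that resemble listed ones, but are neither listed nor needed, are in the scene too. What is shaped like the cup but purple or red is not meant.

How it is judged (in metres and radians):
On the way, in this order (a step that is already met when the one before it is completed fails the run):
1. the spanner lies flat in the tool tray, let go (z of spanner in the frame of tooltray below 0.014 m and x of spanner in the frame of tooltray between -0.06 and 0.06 m and y of spanner in the frame of tooltray between -0.05 and 0.05 m and angle between the z axis of spanner and the z axis of tooltray, either way round below 0.12 rad and contact force between the fingers and spanner below 0.1 N), for 0.2 s.
2. the loaded tray is held over the lower tray, lugs not yet in the sockets (horizontal distance between tray and stand below 0.03 m and z of tray in the frame of stand above 0.086 m and contact force between the fingers and tray above 1 N), for 0.1 s.
At the end, for the whole second after the job is handed in: Tray at rest and released on the lower tray, all lugs home: origin 77-82.5 mm above the stand's, within 20 mm of its centre, level to 0.02 rad, parallel to 0.06 rad; hub and cup still in it; spanner flat in the tool tray (0.12 rad, origin below 14 mm, within 60 x 50 mm of its centre) (z of tray in the frame of stand between 0.077 and 0.0825 m and horizontal distance between tray and stand below 0.02 m and angle between the x axis of tray and the x axis of stand, either way round below 0.06 rad and angle between tray's own z axis and vertical below 0.02 rad and linear speed of tray below 0.01 m/s and distance between each of hub, cup and tray below 0.14 m and z of each of hub, cup in the frame of tray below 0.06 m and z of spanner in the frame of tooltray below 0.014 m and x of spanner in the frame of tooltray between -0.06 and 0.06 m and y of spanner in the frame of tooltray between -0.05 and 0.05 m and angle between the z axis of spanner and the z axis of tooltray, either way round below 0.12 rad); the robot touches nothing.
It fails at once if the tray is pressed or dropped on the stand or the lower tray with more than 30 N (contact force between tray and stand above 30 N).
It fails at once if the loaded tray is tipped by more than 0.3 rad (angle between tray's own z axis and vertical above 0.3 rad).
It fails at once if a bystander is moved by more than 20 mm (distance of any of oil, mug, tape, crank, caliper, bearing, tin from where it was at the start of the episode above 0.02 m).
It also fails if it takes over 72 s, if anything falls off the work surface, if the arm or the gripper's body presses on something with over 40 N, if the wrist force passes 120 N, or if a joint passes its speed limit or range.

ROBOT

A 6-joint arm with a two-finger parallel gripper is mounted at the origin on the work surface. World frame = base frame: x ahead of the robot, y to its left, z up, the work surface at z = 0. Lengths are in mm, angles in rad, forces in N, time in s.
With the tool pointing down it reaches from about 325 to 775 mm from the base axis. Payload 5.5 kg.
Tool frame: the origin (TCP) lies midway between the tips of the shut fingers; the grasp point (between the pads) lies 19 mm behind it (grip_point_offset is the distance from the TCP to the grasp point, in mm); z points along the fingers, y is the direction in which the jaws open and shut (so a half turn about z gives the same grasp; the last joint's range is limited). The gripper opens to 88 mm and grips with 3 to 60 N. Pads are 20 mm wide; open, the fingers measure 115 mm over their backs; the gripper's body (75 mm by 178 mm) begins 61 mm behind the grasp point.
Start: joints at [1.098, 0.091, 1.231, -0, 1.82, -0.057], TCP at [242.359, 548.888, 222.631] pointing down, gripper open.
Joint ranges: [-2.87, 2.87], [-0.86, 2.18], [0.17, 2.46], [-1.51, 4.65], [0.06, 2.69], [-2.65, 2.65]. Speed limits (rad/s): [2.57, 2.57, 3.01, 3.14, 3.14, 3.14].

INTERFACE

Orientations are given as a unit quaternion [x, y, z, w].
In Python, from workcell import goto, line_to, move_j, release, close, hold, inverse_kinematics, observe, grab_frame, IKError, close_job, grip_point_offset gives the robot as it stands. Calls block until the motion is done:
- goto(position, orientation): joint-space move of the TCP to a pose.
- line_to(position, feed=150, ori=None): straight line of the TCP; ori=None keeps the orientation; feed is the mean speed in mm/s.
- move_j(angles): joint-space move.
- release() and close(strength=None): open the fingers fully, or close them until they stop; strength is the grip in N (None keeps the last).
- hold(seconds).
- inverse_kinematics(position, orientation): joint angles nearest the present ones, or None.
- observe(): the state.
- grab_frame(name): name is "scene" or "side" or "wrist"; returns a dict with "image" (420x560x3 uint8, red, green, blue), "fx", "fy", "cx", "cy" (pixels), "cam_to_world" (4x4, takes a point from camera to world coordinates). Camera axes: x right, y down, z forward; pixel columns grow to the right and rows downward; lengths in mm; the calibration is good to about 2 mm. A picture is of the moment at which its call begins. There is no depth.
A pose or a line that the arm cannot do raises IKError and nothing moves.
- close_job(): hands the job in, once; it reports no verdict.
The state is a dict: "time_s": time; "joints": joint angles; "qvel": joint speeds; "tau": joint torques, N m; "position": TCP position; "ee_rot": TCP orientation; "force": force on the tool from outside, world axes, zero at the start; "moment": the same for the moment, N m; "grip_width": finger opening in mm.
Only numpy, scipy, OpenCV 4.12 (cv2) and the standard library are available. Lean on these libraries where they do the work, as an engineer would, in place of code of your own. Each camera call takes 0.05 s, during which the arm holds its last target.

## Working session

There is one attempt and no reset: what is moved stays moved. The work goes in short steps, each a Python script; the robot and the scene stay as the last script left them, time stands still between calls to the robot, and variables do not carry over. Pictures are saved under pics/ and viewed, and the job is handed in when it is done.

```bash
ls; mkdir -p pics; python3 - <<'E'
from workcell import *
import cv2
for n in ["scene","side","wrist"]:
    f=grab_frame(n); cv2.imwrite(f"pics/{n}0.png",f["image"][:,:,::-1]); print(n,f["fx"],f["fy"],f["cx"],f["cy"]); print(f["cam_to_world"])
print(observe()); print(grip_point_offset)
E
```

```text
pics
scene 413.44966008896375 413.44966008896375 277.89851731728805 216.0953805514219
[[ 8.41423701e-01  3.28416827e-01 -4.29125323e-01  9.74381786e+02]
 [ 5.40353886e-01 -5.04185327e-01  6.73657802e-01 -7.15653374e+02]
 [ 4.88186677e-03 -7.98711177e-01 -6.01694792e-01  7.00304298e+02]
 [ 0.00000000e+00  0.00000000e+00  0.00000000e+00  1.00000000e+00]]
side 394.38375343383655 394.38375343383655 281.9869584961251 214.5947309040111
[[ 9.76882908e-01 -1.58246436e-01  1.43728390e-01  4.00596233e+02]
 [-2.13485916e-01 -6.87198820e-01  6.94392934e-01 -7.36475477e+02]
 [-1.11152271e-02 -7.09024575e-01 -7.05096166e-01  8.09410749e+02]
 [ 0.00000000e+00  0.00000000e+00  0.00000000e+00  1.00000000e+00]]
wrist 362.2144828999575 362.2144828999575 276.98521485933327 213.23108600174092
[[ 4.02790733e-01  8.79794346e-01  2.52431247e-01  1.72308065e+02]
 [ 9.15291378e-01 -3.86823074e-01 -1.12292485e-01  5.79856857e+02]
 [-1.14806231e-03  2.76278517e-01 -9.61076929e-01  3.83411766e+02]
 [ 0.00000000e+00  0.00000000e+00  0.00000000e+00  1.00000000e+00]]
{'time_s': 0.15, 'joints': array([ 1.09833466e+00,  9.17059849e-02,  1.23159135e+00, -2.77936600e-05,
        1.81977327e+00, -5.66954088e-02]), 'qvel': array([ 1.08948362e-04, -1.30422384e-03, -2.66765174e-03,  7.80121792e-05,
        9.85058111e-04,  5.10734733e-04]), 'tau': array([ 1.87921985e-03, -4.47047746e+01, -4.06906736e+01,  6.99358061e-02,
        2.75042234e-02, -7.48872026e-05]), 'position': array([242.24635195, 548.69302058, 221.76470966]), 'ee_rot': array([ 2.06392354e-01,  9.78469034e-01, -7.16785609e-04, -1.80242305e-04]), 'force': array([-0.25485935,  0.05428243, -0.29830776]), 'moment': array([-0.02173415, -0.00745931, -0.03917133]), 'grip_width': 87.75237798523797}
18.700000000000003
```

View pics/scene0.png

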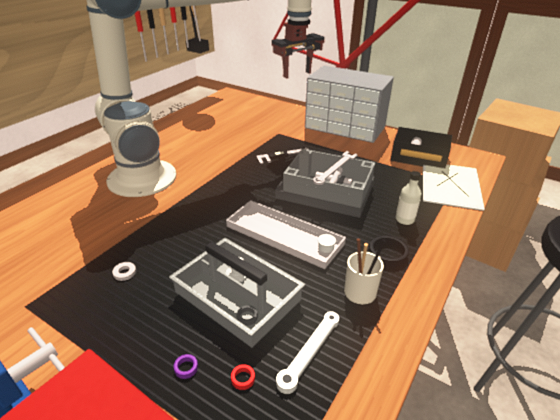

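View pics/side0.png

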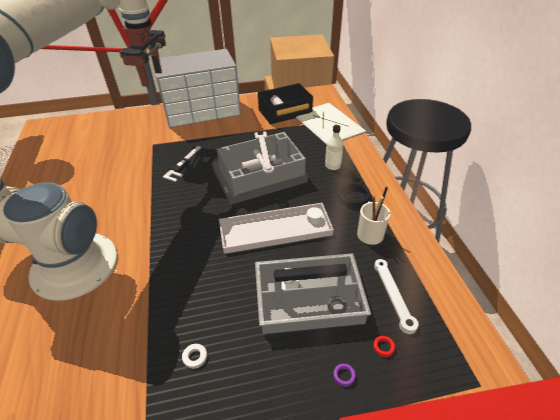

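View pics/wrist0.png

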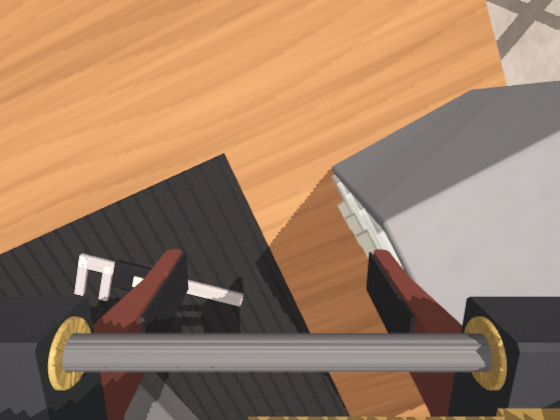

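The scene shows the lower tray with the spanner at about (330,175), the tool tray at (287,235), and the loaded tray with its black handle at (237,290). I'll enlarge these to measure them.

```bash
cat > h.py <<'E'
from workcell import *
import numpy as np, cv2, pickle
from scipy.spatial.transform import Rotation as R
def snap(n,name):
    f=grab_frame(n); cv2.imwrite(f"pics/{name}.png",f["image"][:,:,::-1]); pickle.dump(f,open(f"pics/{name}.pkl","wb")); return f
def load(name): return pickle.load(open(f"pics/{name}.pkl","rb"))
def crop(name,x0,y0,x1,y1,s,out):
    im=load(name)["image"][y0:y1,x0:x1,::-1]; cv2.imwrite(f"pics/{out}.png",cv2.resize(im,None,fx=s,fy=s,interpolation=cv2.INTER_CUBIC))
def p2w(f,u,v,z):
    d=np.array([(u-f["cx"])/f["fx"],(v-f["cy"])/f["fy"],1.]); T=f["cam_to_world"]; d=T[:3,:3]@d; o=T[:3,3]
    return (o+d*(z-o[2])/d[2])
def w2p(f,p):
    T=f["cam_to_world"]; q=T[:3,:3].T@(np.array(p,float)-T[:3,3]); return np.array([q[0]/q[2]*f["fx"]+f["cx"],q[1]/q[2]*f["fy"]+f["cy"]])
def down(yaw): # tool z down, jaw (tool y) axis at angle yaw in world xy
    y=np.array([np.cos(yaw),np.sin(yaw),0]); z=np.array([0,0,-1.]); x=np.cross(y,z)
    return R.from_matrix(np.c_[x,y,z]).as_quat()
E
python3 - <<'E'
from h import *
for n in ["scene","side"]:
    snap(n,n+"1")
crop("side1",200,120,340,250,5,"s_a"); crop("side1",240,240,380,345,5,"s_b")
crop("scene1",270,135,390,215,6,"c_a"); crop("scene1",160,195,355,345,4,"c_b")
E
```

```text
(no output)
```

View pics/s_a.png

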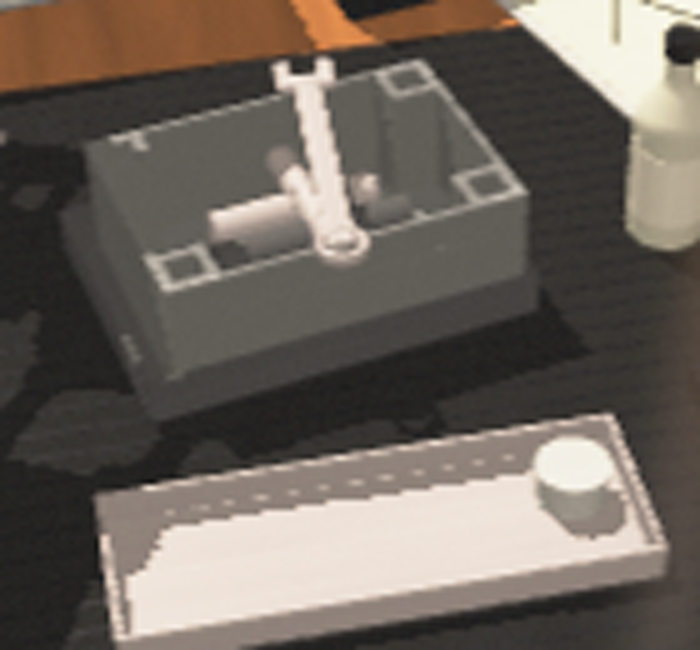

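View pics/s_b.png

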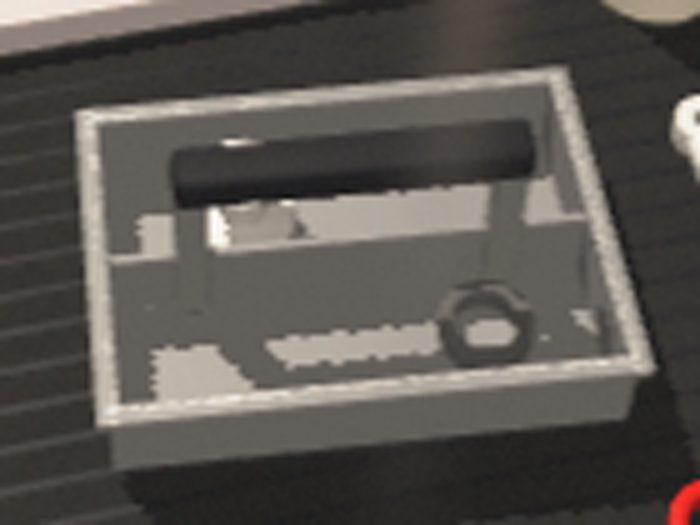

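View pics/c_a.png

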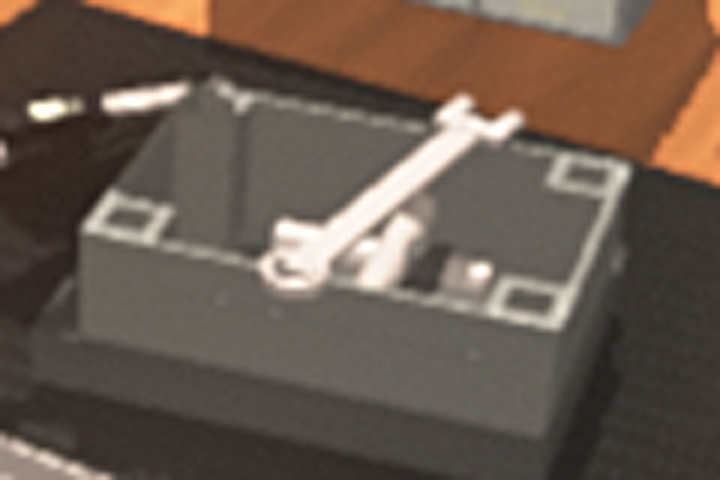

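View pics/c_b.png

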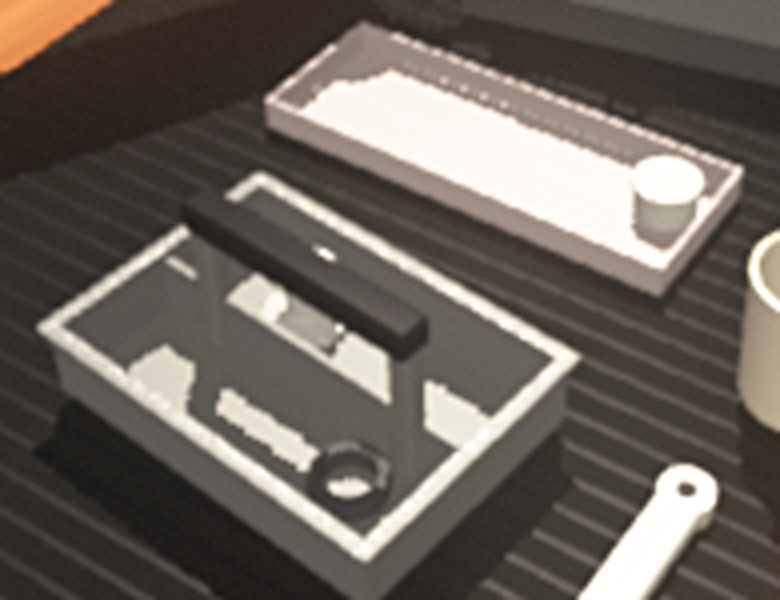

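```bash
cat > fit.py <<'E'
from h import *
from scipy.optimize import least_squares
def fit(L,W,z,obs,x0):
    # obs: list of (frame, pts [(u,v) for corners ++,-+,--,+-] or None)
    c=np.array([[1,1],[-1,1],[-1,-1],[1,-1]])*[L/2,W/2]
    def r(p):
        a=p[2]; M=np.array([[np.cos(a),-np.sin(a)],[np.sin(a),np.cos(a)]]); w=c@M.T+p[:2]; out=[]
        for f,pts in obs:
            for k,q in enumerate(pts):
                if q is not None: out.extend(w2p(f,[*w[k],z])-q)
        return np.array(out)
    s=least_squares(r,x0,loss="soft_l1"); return s.x,np.round(r(s.x),1)
E
python3 - <<'E'
from fit import *
S=load("side1");C=load("scene1")
a=lambda u,v:(200+(u+.5)/5-.5,120+(v+.5)/5-.5); b=lambda u,v:(240+(u+.5)/5-.5,240+(v+.5)/5-.5)
c=lambda u,v:(270+(u+.5)/6-.5,135+(v+.5)/6-.5); d=lambda u,v:(160+(u+.5)/4-.5,195+(v+.5)/4-.5)
for q in [(88,148),(425,62),(528,190),(165,290)]: print(p2w(S,*a(*q),90).round())
for q in [(85,230),(562,327),(628,165),(210,82)]: print(p2w(C,*c(*q),90).round())
# order ++,-+,--,+- with x to image right (side)
print("lower",fit(230,160,90,[(S,[a(425,62),a(88,148),a(165,290),a(528,190)]),(C,[c(628,165),c(210,82),c(85,230),c(562,327)])],[500,300,0]))
print("tool",fit(300,110,24,[(S,[a(612,413),a(95,495),a(118,640),a(667,548)]),(C,[d(743,172),d(362,22),d(265,100),d(658,270)])],[500,100,0]))
print("tray",fit(238,170,58,[(S,[b(568,68),b(77,113),b(98,425),b(655,370)]),(C,[d(580,357),d(262,172),d(38,328),d(368,560)])],[500,-100,0]))
print("sp jaw",p2w(S,*a(305,75),98),p2w(C,*c(480,122),98)); print("sp ring",p2w(S,*a(342,243),98),p2w(C,*c(295,266),98))
print("tin",p2w(S,*a(575,455),28),p2w(C,*d(668,182),28))
print("cup",p2w(S,*b(487,310),26),p2w(C,*d(350,470),26))
# handle top corners scene
for q in [(185,208),(215,190),(428,320),(405,345)]: print("bar",p2w(C,*d(*q),120).round())
E
```

```text
[412. 299.  90.]
[638. 345.  90.]
[668. 195.  90.]
[442. 150.  90.]
[443. 149.  90.]
[666. 195.  90.]
[635. 349.  90.]
[418. 311.  90.]
lower (array([5.39817206e+02, 2.49652019e+02, 1.86866308e-01]), array([-0.2, -0.8, -0.3, -1.3,  0.1,  0.2,  0.2,  0.5,  1. ,  0.2, -2.4,
        0. , -0.1, -0.2,  0.1,  0.5]))
tool (array([ 5.34034570e+02,  5.75432119e+00, -8.20812228e-03]), array([-0.1,  0.3,  0.1, -0.2, -0.5,  0.1,  0.1,  0.4, -0.1, -0.3,  0. ,
        0. ,  0. ,  0. ,  0.8,  0.1]))
tray (array([ 5.65337636e+02, -2.36799175e+02, -1.12185010e-01]), array([-1.1, -0.2,  0.3, -0.7,  0.5,  0.1, -0.4,  0.2,  0.3, -0.3,  0. ,
        0.1,  0. ,  0.3, -0.5,  0.5]))
sp jaw [556.47444939 336.1473503   98.        ] [560.2930845  335.00000548  98.        ]
sp ring [546.81746991 159.87429346  98.        ] [547.14074751 163.11600831  98.        ]
tin [653.42806107  28.01306669  28.        ] [651.6199777  19.4613393  28.       ]
cup [ 623.06090471 -270.8122436    26.        ] [ 618.66009457 -273.57665289   26.        ]
bar [ 491. -240.  120.]
bar [ 495. -220.  120.]
bar [ 645. -239.  120.]
bar [ 645. -259.  120.]
```

```bash
python3 - <<'E'
from h import *
S=load("side1");C=load("scene1")
print("cab",[p2w(S,*q,0).round() for q in [(166,124),(242,112)]],[p2w(C,*q,0).round() for q in [(306,122),(382,138)]])
print("oil",p2w(S,334,165,0).round(),p2w(C,406,220,0).round(),"mug",p2w(S,373,238,0).round(),p2w(C,362,296,0).round(), "mug top",p2w(S,374,210,90).round(),p2w(C,365,263,90).round())
print("caliper",p2w(S,168,175,0).round(),p2w(S,198,150,0).round(),"crank",p2w(S,380,265,18).round(),p2w(S,408,325,18).round())
for q in ([552,249,200],[550,249,77.]): print(inverse_kinematics(q,down(-.055)))
E
```

```text
cab [array([240., 638.,   0.]), array([534., 658.,   0.])] [array([229., 662.,   0.]), array([539., 694.,   0.])]
oil [784. 250.   0.] [784. 248.   0.] mug [789. -84.   0.] [794. -79.   0.] mug top [785. -65.  90.] [785. -71.  90.]
caliper [243. 322.   0.] [348. 440.   0.] crank [ 764. -188.   18.] [ 760. -358.   18.]
[ 3.67581714e-01  1.02624392e-01  1.25843553e+00 -4.44089210e-16
  1.78053273e+00  4.22581714e-01]
[ 3.68774094e-01  1.20959649e-01  1.45670479e+00 -4.44089210e-16
  1.56392822e+00  4.23774094e-01]
```

Bystanders are clear of the paths: oil at x≈784, mug at x≈787, crank at x≈760. Next I'll move above the spanner.

```bash
python3 - <<'E'
from h import *
goto([552,262,215],down(-.055)); print(observe()["position"],observe()["time_s"])
f=snap("wrist","w1"); cv2.imwrite("pics/w1b.png",cv2.resize(f["image"][:,:,::-1],(800,600),interpolation=cv2.INTER_CUBIC))
E
```

```text
[551.46849121 263.05753462 215.11048944] 1.8083
```

View pics/w1b.png

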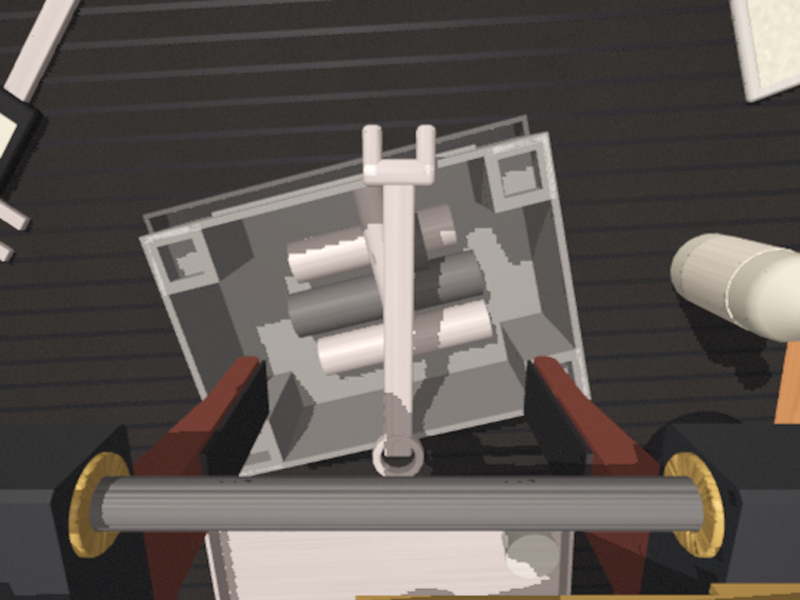

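```bash
python3 - <<'E'
from fit import *
W=load("w1"); k=560/800; P=lambda u,v:((u+.5)*k-.5,(v+.5)*k-.5)
for n,q,z in [("ring",(398,457),98),("shankTop",(398,190),97.5),("shankBot",(398,430),97.5),("jawL",(372,125),98),("jawR",(426,125),98),("ringfar",(399,478),98)]: print(n,p2w(W,*P(*q),z).round(1))
print("rim corners", p2w(W,*P(140,238),90).round(1),p2w(W,*P(548,135),90).round(1))
for n,q in [("TLsock",(185,260)),("TRsock",(519,178))]: print(n,p2w(W,*P(*q),90).round(1))
c,s=np.cos(.187),np.sin(.187)
for x,y in [(-97,62),(97,62)]: print("pred",540+c*x-s*y,250+s*x+c*y)
# stand outer edge z=36: corners (145,215),(526,117)
a,b=p2w(W,*P(145,215),36),p2w(W,*P(526,117),36); print("stand",a.round(1),b.round(1),np.hypot(*(b-a)[:2]),np.arctan2(*(b-a)[1::-1]))
crop("w1",80,60,400,300,2.5,"w1c")
E
```

```text
ring [546.9 162.3  98. ]
shankTop [555.  322.   97.5]
shankBot [547.8 180.5  97.5]
jawL [543.4 355.1  98. ]
jawR [570.9 353.6  98. ]
ringfar [546.8 147.5  98. ]
rim corners [410.4 302.9  90. ] [635.4 345.8  90. ]
TLsock [433.3 289.2  90. ]
TRsock [620.4 324.5  90. ]
pred 433.16451369895253 292.88564872796843
pred 623.7823937346514 328.95258387216893
stand [389.3 310.8  36. ] [636.7 358.4  36. ] 251.88368976278397 0.18993896925512155
```

View pics/w1c.png

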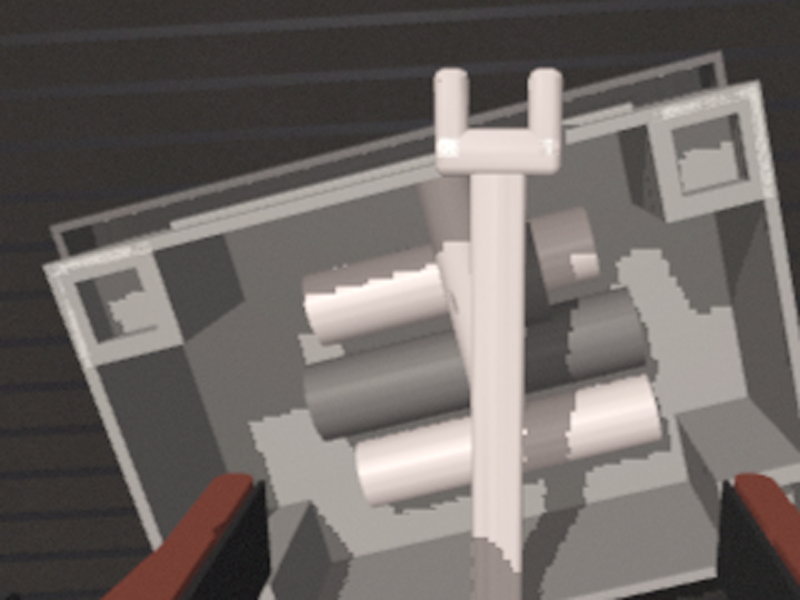

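```bash
python3 - <<'E'
from h import *
line_to([551.5,251,130],feed=200,ori=down(-.051)); line_to([551.5,251,87],feed=60); hold(.3); print(observe()["position"])
close(30); print(observe()["grip_width"],observe()["force"])
line_to([551.5,251,150],feed=120); hold(.2); o=observe(); print(o["grip_width"],o["force"],o["time_s"])
snap("wrist","w2"); snap("side","s2")
crop("s2",190,60,390,220,4,"s2c")
E
```

```text
[551.66292365 251.07661015  87.38067483]
16.823766482207468 [ 0.11812902 -0.1701317  -0.43654722]
16.41771831683457 [ 0.09104721 -0.60799807 -2.10112499] 5.5667
```

View pics/w2.png

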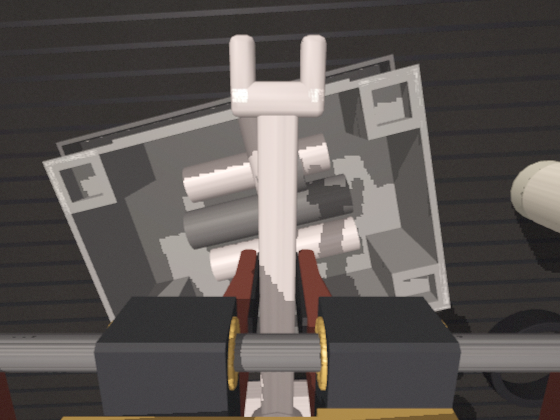

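View pics/s2c.png

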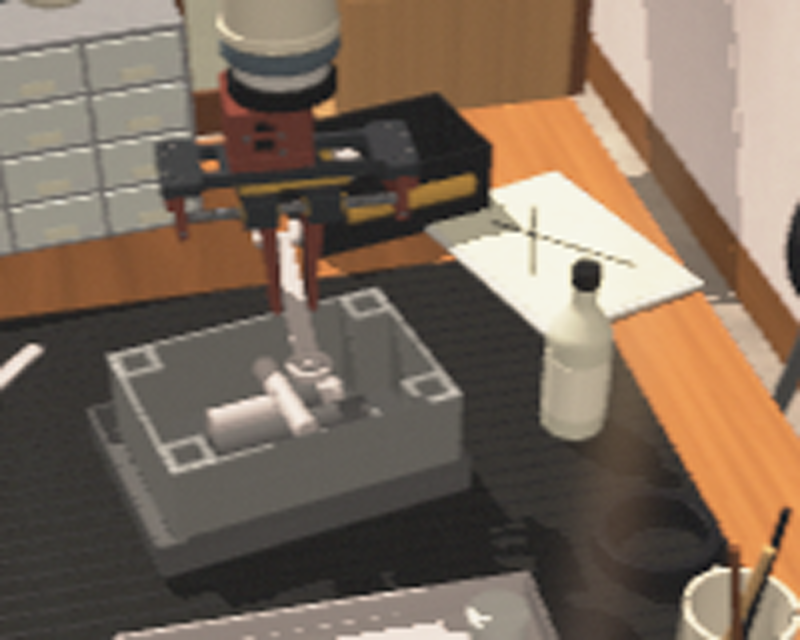

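```bash
python3 - <<'E'
from h import *
S=load("s2"); print(S["cam_to_world"][:3,3])
for z in (161,140,120,100): print(z,w2p(S,[547,162,z]).round(1), "crop",((w2p(S,[547,162,z])-[190,60])*4).round(), "jaw", ((w2p(S,[557,340,z])-[190,60])*4).round())
W=load("w2")
for z in (161,190,210): print(z,w2p(W,[557,340,z]),w2p(W,[557,355,z]))
E
```

```text
[ 400.59623318 -736.47547701  809.41074854]
161 [267.1 149.9] crop [308. 360.] jaw [278. 227.]
140 [267.4 156. ] crop [310. 384.] jaw [280. 250.]
120 [267.6 161.7] crop [311. 407.] jaw [281. 272.]
100 [267.9 167.2] crop [312. 429.] jaw [282. 294.]
161 [282.74681575  73.36722592] [280.93039524  30.65652512]
190 [284.02451894  64.50370209] [281.7876057   10.41037931]
210 [285.35320353  55.28651641] [282.69306207 -10.97526924]
```

```bash
python3 - <<'E'
from h import *
goto([506,6,110],down(-1.579)); hold(.2)
o=observe(); print(o["position"],o["grip_width"],o["time_s"])
snap("scene","c3"); snap("wrist","w3"); crop("c3",190,110,390,260,4,"c3c")
E
```

```text
[506.34777477   6.89933635 110.19231074] 16.606712783731716 6.8917
```

View pics/c3c.png

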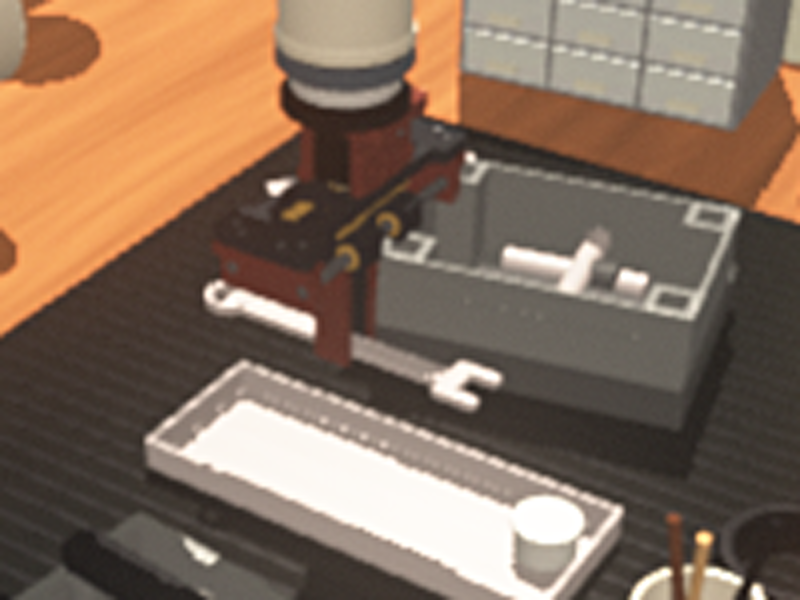

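View pics/w3.png

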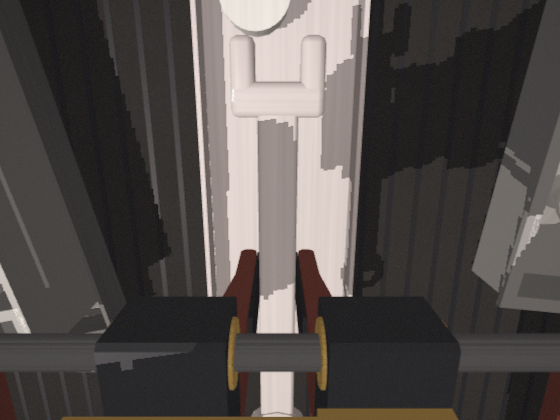

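```bash
python3 - <<'E'
from h import *
line_to([506,6,27.5],feed=80); hold(.3); o=observe(); print(o["position"],o["force"])
release(); hold(.3); print(observe()["force"]); line_to([506,6,140],feed=200); hold(.1)
print(observe()["time_s"]); snap("wrist","w4"); snap("side","s4"); crop("s4",200,180,360,260,5,"s4c")
E
```

```text
[506.15268373   5.98293267  27.8161779 ] [ 0.50326064  0.85431329 -1.55407374]
[-0.05093867 -0.11539772  0.95372957]
10.7583
```

View pics/w4.png

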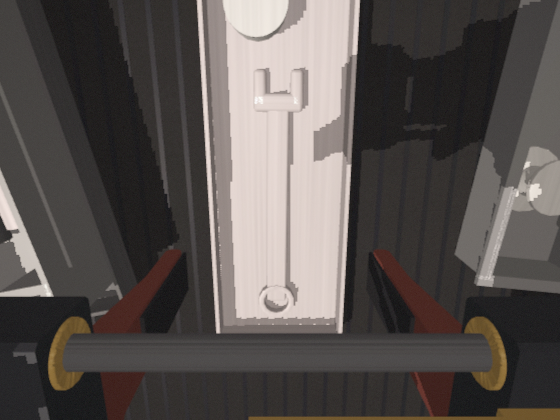

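View pics/s4c.png

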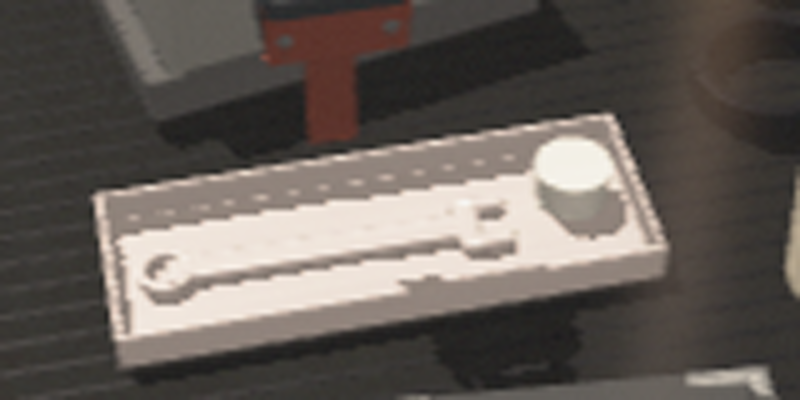

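Step 1 looks done: the spanner lies flat in the tool tray, with the ring at (275,300) and the jaw at (278,100) in the wrist picture, clear of the tin. Next I'll look at the sockets and then the tray with the same tool orientation, so calibration bias cancels out.

```bash
python3 - <<'E'
from h import *
goto([500,242,250],down(.187-np.pi/2)); hold(.25); print(observe()["position"]); snap("wrist","wl")
goto([526,-232,250],down(-.112-np.pi/2)); hold(.25); print(observe()["position"],observe()["time_s"],observe()["joints"]); snap("wrist","wt")
for n in("wl","wt"): cv2.imwrite(f"pics/{n}b.png",cv2.resize(cv2.imread(f"pics/{n}.png"),(800,600),interpolation=cv2.INTER_CUBIC))
E
```

```text
[500.21839467 240.86583925 249.45831955]
[ 526.28801294 -231.27426369  250.06379888] 14.1583 [-4.73259802e-01  3.03194944e-02  1.24527246e+00  6.77788621e-05
  1.86592331e+00  1.20827882e+00]
```

View pics/wlb.png

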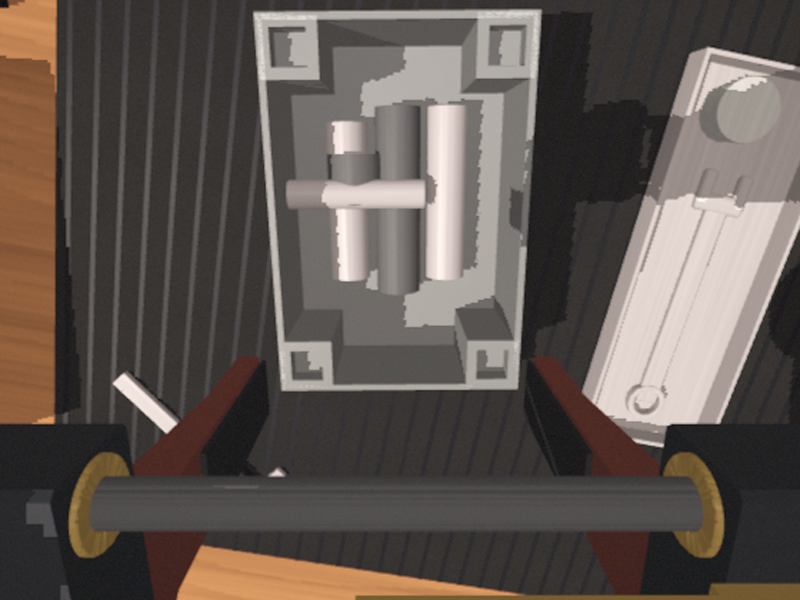

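View pics/wtb.png

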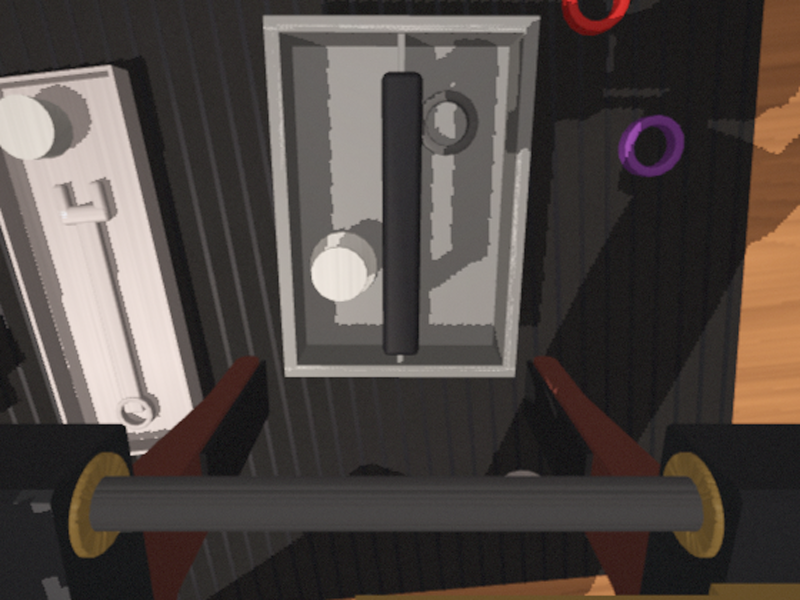

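```bash
python3 - <<'E'
from h import *
def tile(name,cs,out):
    im=load(name)["image"][:,:,::-1]
    t=[cv2.resize(im[max(y-24,0):max(y-24,0)+48,x-32:x+32],None,fx=6,fy=6,interpolation=cv2.INTER_CUBIC) for x,y in cs]
    cv2.imwrite(f"pics/{out}.png",np.vstack([np.hstack(t[:2]),np.hstack(t[2:])]))
tile("wl",[(200,24),(356,24),(216,252),(344,252)],"wlt")
tile("wt",[(200,24),(356,24),(216,250),(344,250)],"wtt")
E
```

```text
(no output)
```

View pics/wlt.png

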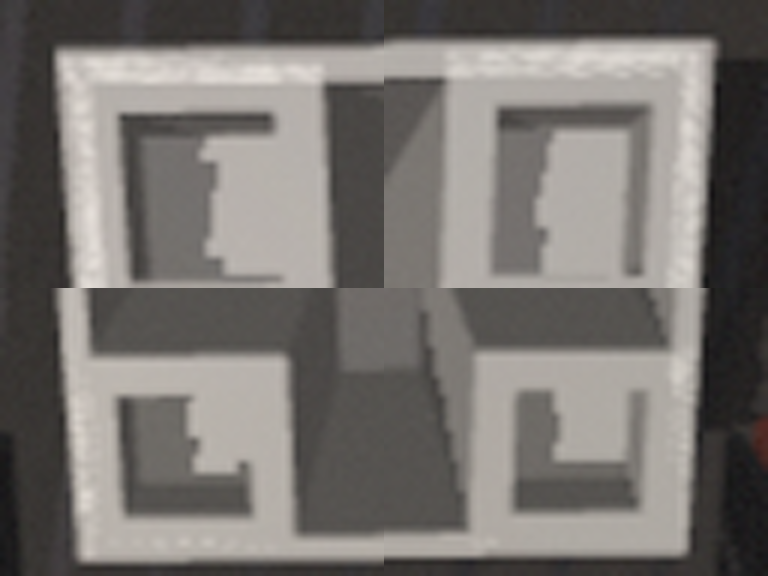

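View pics/wtt.png

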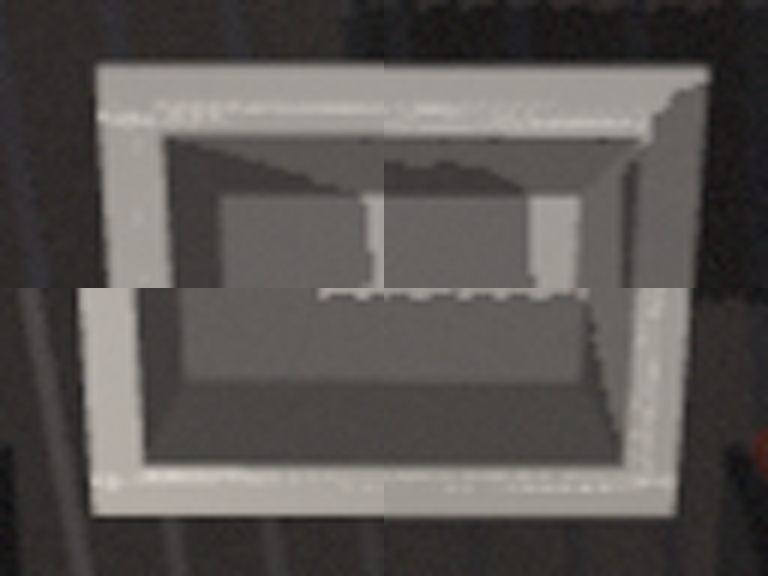

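```bash
cat >> fit.py <<'E'
def T(x0,y0,u,v): return (x0+(u+.5)/6-.5, y0+(v+.5)/6-.5)
E
python3 - <<'E'
from fit import *
L=load("wl");Tr=load("wt")
print("lower",fit(230,160,90,[(L,[T(168,0,55,48),T(184,228,80,274),T(312,228,304,267),T(324,0,333,40)])],[540,250,.187]))
# sockets outer corners: 97+10.5, 62+10.5 -> 215x145
print("sock out",fit(215,145,90,[(L,[T(168,0,119,114),T(184,228,124,518-288),T(312,228,640-384,511-288),T(324,0,652-384,104)])],[540,250,.187]))
# inner corners 173x103
print("sock in",fit(173,103,90,[(L,[T(168,0,285,278),None,T(312,228,515-384,392-288),T(324,0,490-384,277)])],[540,250,.187]))
print("tray",fit(238,170,58,[(Tr,[T(168,0,96,65),T(184,228,92,228),T(312,228,294,226),T(324,0,327,67)])],[565,-237,-.112]))
k=.7;P=lambda u,v:((u+.5)*k-.5,(v+.5)*k-.5)
print("bar",[p2w(Tr,*P(*q),120).round(1) for q in [(402,73),(400,355),(383,200),(421,200)]])
# stored poses
E
```

```text
lower (array([5.37585490e+02, 2.46831305e+02, 1.93630965e-01]), array([ 0.3,  0.2, -0. , -0.1, -0.1, -0. , -0.2, -0.1]))
sock out (array([5.37434290e+02, 2.46981176e+02, 1.93847615e-01]), array([-0.4, -0.2, -0.2,  0.2,  0.4,  0.3,  0.3, -0.1]))
sock in (array([5.37665070e+02, 2.47058924e+02, 1.90324929e-01]), array([-0.1,  0.3, -0.2, -0.2,  0.2, -0.1]))
tray (array([ 5.64053700e+02, -2.38199092e+02, -1.11291326e-01]), array([ 0.2,  0.8,  0.5, -3.4, -0.4, -2.8, -0.2,  0.8]))
bar [array([ 641.8, -246.8,  120. ]), array([ 485.9, -229. ,  120. ]), array([ 578.4, -229.4,  120. ]), array([ 576.1, -250.4,  120. ])]
```

```bash
python3 - <<'E'
from fit import *
Tr=load("wt")
print("tray",fit(238,170,58,[(Tr,[T(168,0,96,65),T(184,226,92,228),T(312,226,294,226),T(324,0,327,67)])],[565,-237,-.112]))
E
```

```text
tray (array([ 5.64227045e+02, -2.38221971e+02, -1.11130701e-01]), array([ 0.2,  0.6,  0.5, -1.6, -0.4, -0.9, -0.2,  0.6]))
```

```bash
python3 - <<'E'
from h import *
q=down(-.112-np.pi/2)
line_to([564.1,-238.1,150],feed=220,ori=q); line_to([564.1,-238.1,91.3],feed=80); hold(.3); o=observe(); print(o["position"],o["force"],o["moment"])
close(60); hold(.2); o=observe(); print(o["position"],o["grip_width"],o["force"],o["moment"])
line_to([564.1,-238.1,96],feed=15); hold(.2); o=observe(); print(o["position"],o["grip_width"],o["force"],o["moment"],o["time_s"])
snap("wrist","w6"); snap("side","s6"); snap("scene","c6")
crop("s6",220,180,380,345,3.6,"s6c")
E
```

```text
[ 564.33470567 -238.20918099   91.83403477] [0.12815844 0.48042487 1.2250364 ] [-0.01785334  0.13458758  0.00866055]
[ 564.07766319 -238.32626002   91.24856143] 22.190219165933716 [ 0.56966349 -2.45874253 -0.85853717] [-0.25697724  0.10257116  0.05263577]
[ 563.99603019 -238.03466368   95.75831532] 21.47489727623602 [-0.10753044  0.51801577 -5.07908967] [-0.03668957  0.10359379 -0.0047473 ] 17.9167
```

View pics/s6c.png

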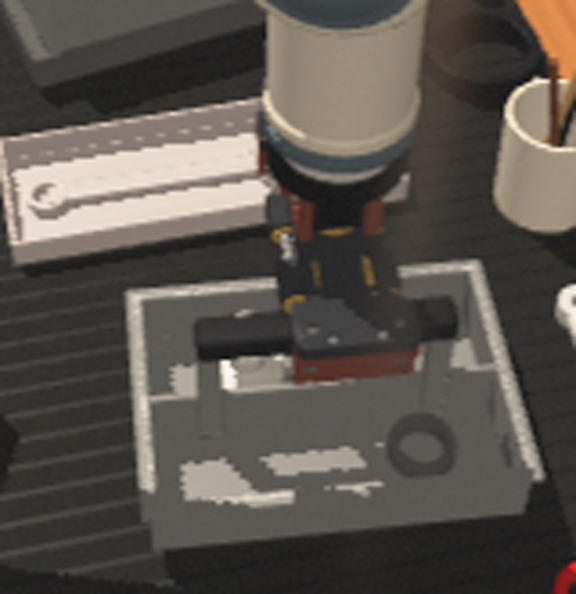

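View pics/w6.png

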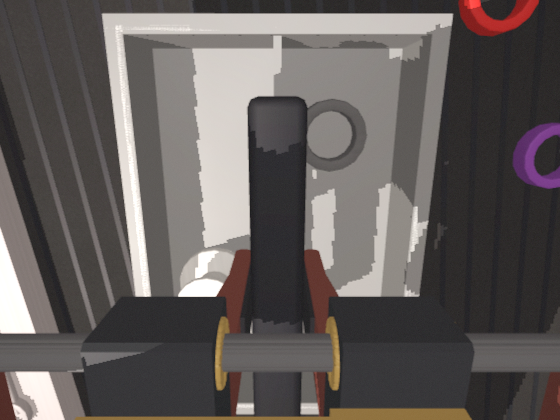

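```bash
python3 - <<'E'
from h import *
line_to([564.1,-238.1,200],feed=110); hold(.2); o=observe(); print(o["grip_width"],o["force"],o["moment"],o["time_s"])
line_to([525,0,230],feed=170,ori=down(.04-np.pi/2))
line_to([537.5,247,215],feed=170,ori=down(.1935-np.pi/2)); hold(.3); o=observe(); print(o["position"],o["grip_width"],o["force"],o["moment"],o["time_s"])
snap("wrist","w7"); snap("side","s7"); snap("scene","c7")
crop("s7",190,70,370,230,4,"s7c")
E
```

```text
21.774771525767136 [ 0.4570249  -0.45141161 -5.81420514] [-0.01629715  0.16669669 -0.0253981 ] 19.3583
[537.58550551 246.61913608 215.1185663 ] 21.56921021870567 [-0.14331673  0.19146093 -6.17273718] [ 0.00013912  0.08682087 -0.00508625] 22.85
```

View pics/s7c.png

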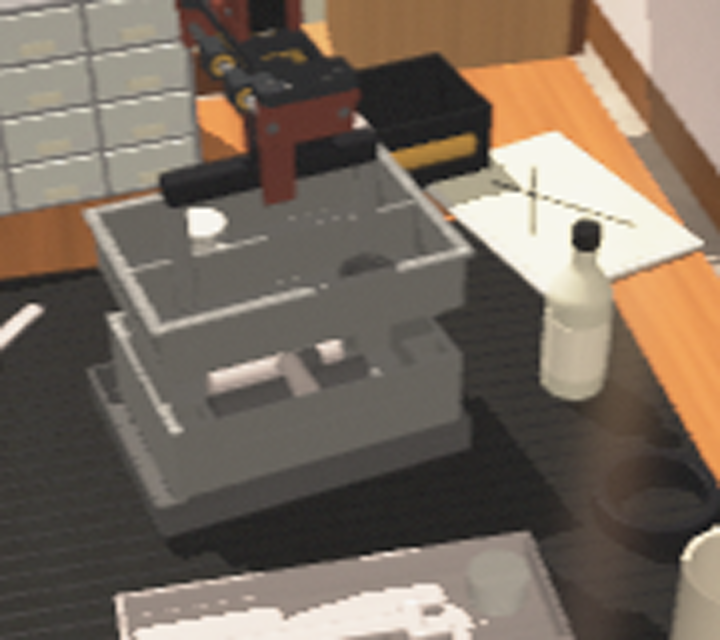

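View pics/w7.png

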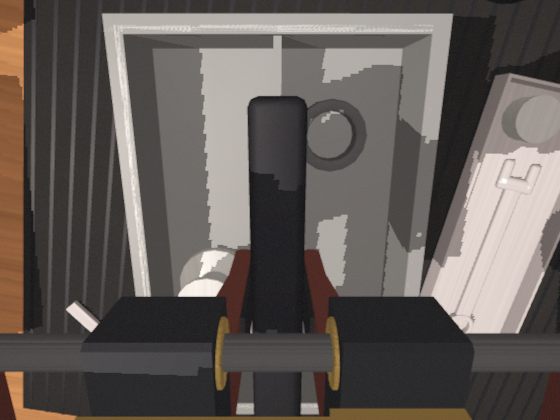

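View pics/c7.png

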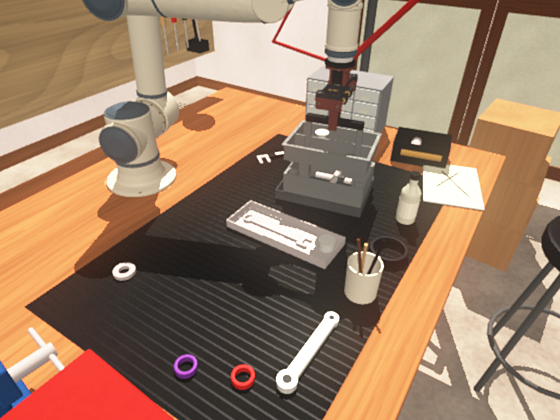

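```bash
python3 - <<'E'
from fit import *
W=load("w7"); z=215.1-91.3+58
for a in (.1935,):
  print(fit(238,170,z,[(W,[(103,14),None,None,(453,14)])],[537,247,a]))
print(p2w(W,275,96,z+62), "bar end expected",[537.5+80*np.cos(.1935),247+80*np.sin(.1935)])
crop("w7",90,0,470,110,2.1,"w7c")
E
```

```text
(array([5.37852958e+02, 2.46734739e+02, 1.94032461e-01]), array([-0.6,  0.1,  0.6,  0.1]))
[615.2863684  263.11796982 243.8       ] bar end expected [np.float64(616.0069772451685), np.float64(262.3835796818101)]
```

View pics/w7c.png

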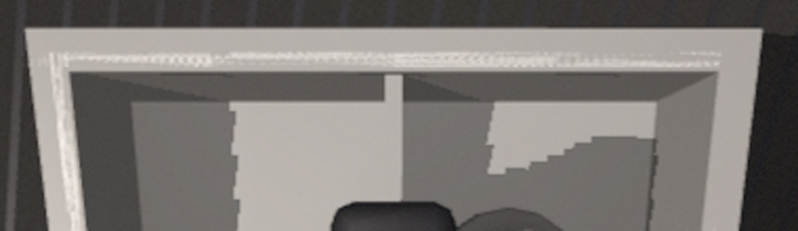

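```bash
python3 - <<'E'
from h import *
x,y=537.5,247
line_to([x,y,184],feed=60); hold(.3); b=observe(); print(b["position"],b["force"],b["moment"])
F0=b["force"]; z=184
while z>171.5:
    z-=.7; line_to([x,y,z],feed=25); o=observe(); d=o["force"]-F0
    print(round(z,1),o["position"].round(2),d.round(2),(o["moment"]-b["moment"]).round(2),round(o["time_s"],2))
    if d[2]>5: 
        hold(.1);o=observe();print(o["position"].round(2),(o["force"]-F0).round(2),(o["moment"]-b["moment"]).round(2)); break
E
```

```text
[537.65302979 247.05218666 184.46912983] [-0.38547813  0.09365353 -5.23231024] [-0.05226347  0.13751466  0.04007751]
183.3 [537.47 246.98 183.25] [ 0.19  0.14 -0.27] [ 0.03  0.03 -0.03] 24.22
182.6 [537.45 246.99 182.47] [-0.18  0.42 -0.63] [-0.02  0.01 -0.  ] 24.47
181.9 [537.49 247.   181.8 ] [ 0.07  0.15 -0.18] [ 0.05  0.03 -0.02] 24.72
181.2 [537.48 247.   181.12] [ 0.22  0.12 -0.45] [-0.   -0.05 -0.03] 24.97
180.5 [537.46 247.   180.4 ] [ 0.36 -0.14 -0.16] [-0.05 -0.01 -0.07] 25.22
179.8 [537.48 246.95 179.71] [0.83 0.45 0.19] [ 0.    0.01 -0.03] 25.47
179.1 [537.46 246.99 179.01] [ 0.14 -0.28 -0.87] [-0.03  0.02 -0.05] 25.72
178.4 [537.47 246.99 178.34] [ 0.29 -0.13 -0.66] [ 0.01  0.04 -0.04] 25.97
177.7 [537.46 247.01 177.62] [-0.23 -1.26 -0.85] [ 0.06  0.03 -0.03] 26.22
177.0 [537.46 246.99 176.93] [0.63 0.66 0.03] [ 0.05  0.01 -0.02] 26.47
176.3 [537.47 247.   176.25] [0.41 0.73 0.09] [ 0.03  0.04 -0.02] 26.72
175.6 [537.46 246.99 175.51] [ 0.95  0.52 -0.25] [ 0.04 -0.01 -0.07] 26.97
174.9 [537.47 246.98 174.81] [ 0.91 -0.18 -0.92] [ 0.01 -0.02 -0.05] 27.22
174.2 [537.49 246.98 174.14] [ 0.82  0.36 -0.34] [ 0.02 -0.   -0.02] 27.47
173.5 [537.47 247.   173.41] [ 0.23  0.6  -0.53] [ 0.12  0.05 -0.07] 27.72
172.8 [537.45 246.98 172.7 ] [ 0.16 -0.38  0.18] [ 0.   -0.   -0.02] 27.97
172.1 [537.47 247.   172.02] [ 0.58 -0.21 -0.34] [-0.02 -0.02 -0.13] 28.22
171.4 [537.49 246.99 171.33] [-0.21 -0.29 -0.84] [ 0.03  0.04 -0.01] 28.47
```

The lugs went in without touching. I'll continue down to seating contact.

```bash
python3 - <<'E'
from h import *
x,y=537.5,247; z=171.4
while z>166:
    z-=.4; line_to([x,y,z],feed=20); o=observe(); fz=o["force"][2]
    print(round(z,1),o["position"].round(2),o["force"].round(2),o["moment"].round(2))
    if fz>-1.5: hold(.15); o=observe(); print(o["position"].round(2),o["force"].round(2)); break
snap("wrist","w8"); snap("side","s8"); crop("s8",190,70,370,230,4,"s8c")
print(o["time_s"])
E
```

```text
171.0 [537.54 246.97 171.22] [ 0.5   0.54 -4.66] [-0.06  0.19 -0.05]
170.6 [537.54 247.01 171.21] [-1.31 -1.32 -1.6 ] [-0.15  0.38  0.06]
170.2 [537.58 247.02 171.19] [-4.15 -1.33  2.82] [-0.26  0.67 -0.03]
[537.58 246.98 171.18] [-4.15 -1.43  4.83]
29.3667
```

View pics/s8c.png

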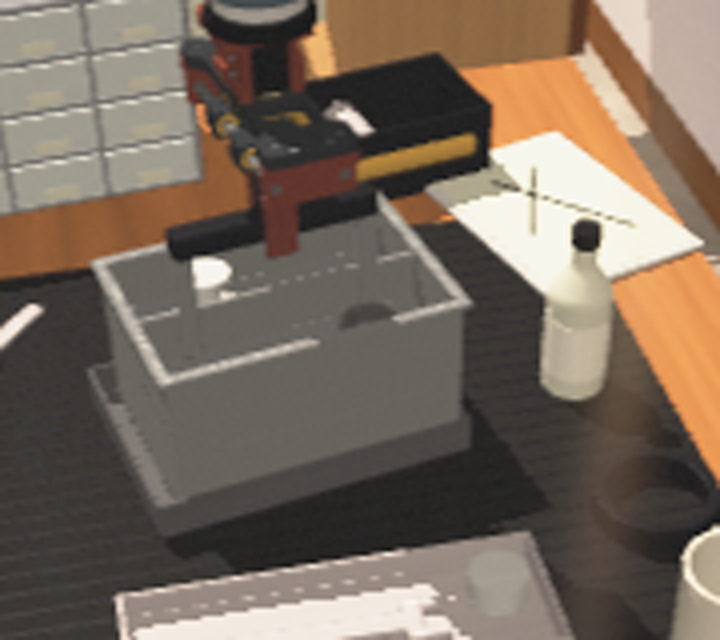

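The tray meets firm contact at TCP z = 171.2 (171.3 predicted for home), and the picture shows no gap between tray and rim. I'll unload, let go and retreat.

```bash
python3 - <<'E'
from h import *
line_to([537.5,247,171.2],feed=20); hold(.1); print(observe()["force"])
release(); hold(.2); line_to([537.5,247,260],feed=120)
line_to([470,238,300],feed=200); hold(.3)
o=observe(); print(o["time_s"],o["force"])
snap("wrist","w9"); snap("side","s9"); snap("scene","c9")
crop("s9",190,110,370,260,4,"s9c"); crop("c9",210,110,400,270,4,"c9c")
E
```

```text
[-1.91339976 -1.14914921  2.56920429]
32.8583 [ 0.261511   -0.03508596  0.07062326]
```

View pics/s9c.png

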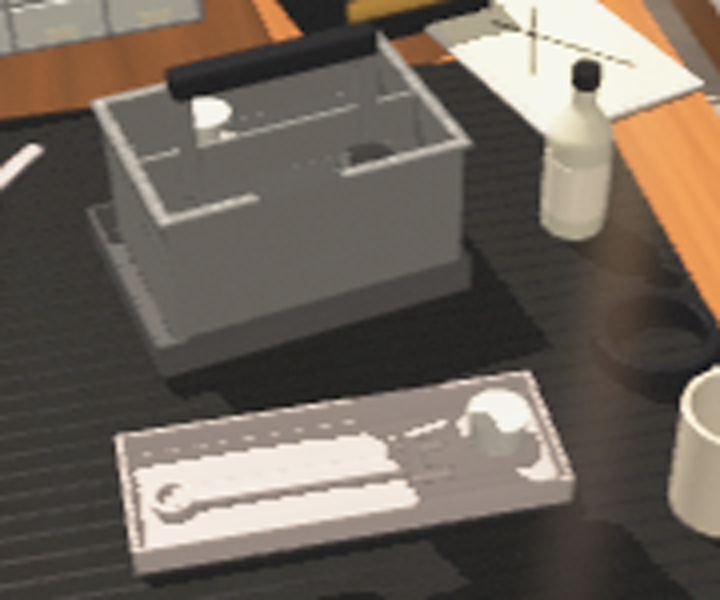

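View pics/c9c.png

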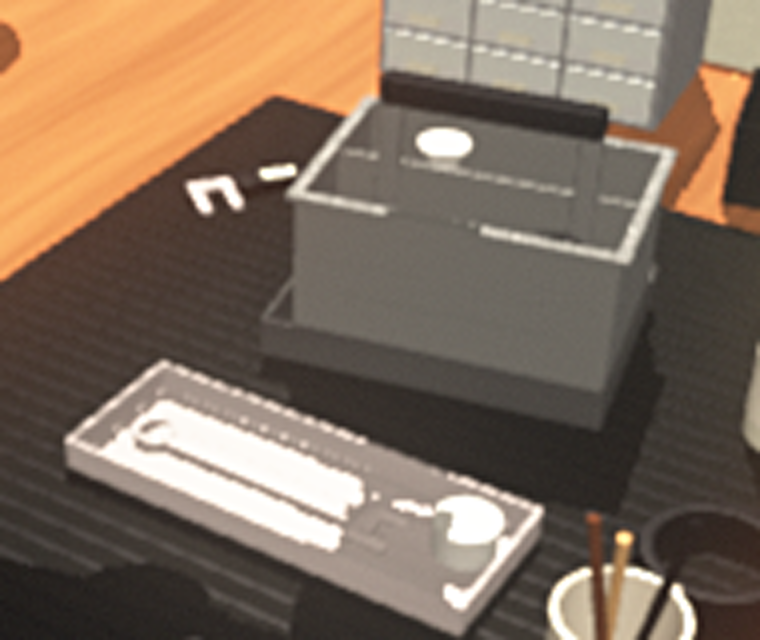

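View pics/w9.png

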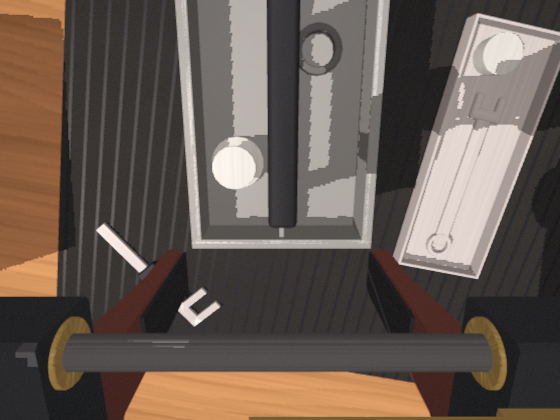

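The tray sits flush on the lower tray with the hub at (237,163) and the cup at (318,50) inside it in the wrist picture. The spanner lies flat and the gripper is clear.

```bash
python3 -c "
from workcell import *
close_job()"
```

```text
the job is handed in; nothing more can be done
```

The spanner is in the tool tray and the loaded parts tray is on the lower tray with its lugs home. I handed the job in just after 33 s on the robot's clock; no verdict is reported.

- **Spanner:** I gripped it at mid-shank and let it drop about 27 mm from just above the tool tray's walls, because the open fingers are wider than the inside of the tool tray. The pictures show it lying flat and clear of the tin.
- **Parts tray:** I located the sockets with the wrist camera, so no search by feel was needed; the lugs went in on the first descent without touching. The tray met firm contact at TCP z = 171.2 mm, against 171.3 mm predicted for fully home. Pressing was only about 11 N.
- **Last checks:** After release and retreat, the pictures show the tray flush on the rim with the hub and cup inside it. The oil, mug, tin and caliper look unmoved and the wrist force is about 0. I did not re-measure the tray's final height or level from the pictures, nor take a close final look at the tape, crank and bearing. None of my checks failed or disagreed.

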